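Shut the tool chest ready for its padlock

ROBOT

A 7-joint arm with a two-finger parallel gripper is mounted at the origin on a cart in front of the work surface, level with it; the furniture and walls round the work are solid. World frame = base frame: x ahead of the robot, y to its left, z up, the work surface at z = 0. Lengths are in m, angles in degrees, forces in N, time in s.
With the tool pointing down it reaches from about 0.425 to 0.875 m from the base axis. Payload 4.7 kg.
Tool frame: the origin (TCP) lies midway between the tips of the shut fingers; the grasp point (between the pads) lies 19 mm behind it; z points along the fingers, y is the line along which they close (so a half turn about z gives the same grasp; the last joint's range is limited). The gripper opens to 87 mm and grips with 3 to 60 N. Pads are 19 mm wide; open, the fingers measure 117 mm over their backs; the gripper's body (75 mm by 190 mm) begins 51 mm behind the grasp point.
Start: joints at [68.875, 18.392, -4.016, 83.108, 1.295, 78.541, -3.26], TCP at [0.243, -0.603, 0.223] pointing down, gripper open.
Joint ranges: [-163.93, 163.93], [-17.29, 119.83], [-79.2, 71.16], [3.27, 140.29], [-89.18, 269.18], [5.43, 117.66], [-154.24, 154.24]. Speed limits (degrees/s): [147.25, 147.25, 180, 180, 180, 180, 180].

INTERFACE

Orientations are given as [roll, pitch, yaw] about the fixed x, y, z axes, in that order (R = Rz(yaw) Ry(pitch) Rx(roll)).
In Python, from cell import env, viewer, boxes_of, masks_of gives the robot as it stands. The module is installed in compiled form; this text tells all that it offers.
- The arm moves only by the tool apply_moves, never from a script. Its argument "moves" is a list of rows, each a list of 7 numbers: the shift along the tool's x, y, z scaled (see below), then the turn, a rotation vector about the tool's x, y, z scaled (see below), then the opening, from 0 (shut) to 1 (fully open). A call has 1 to 20 rows; each row is the pose to reach, as a shift and turn from the pose commanded when the call began, along the tool's axes at that moment; what a row does not reach only later rows make up. The controller multiplies each number of a shift by 0.2 m and each number of a turn by 1.5 rad. A row lasts 1/10 s, in which the tool goes at most 50 mm and 8.59 degrees, less where a joint would pass 70% of its speed; a pose out of reach is approached as far as the arm can. A call with a number of a shift or a turn outside -1 to 1 is refused whole. A call with a gripper value outside its range is refused whole. The fingers move at their own pace and stop on an object; "grip_force" is the grip in N (left out, the last holds). Time passes only in rows, so rows that repeat a pose let the fingers close. It gives the time, the measured TCP pose, the force, the opening and the grip force at its end, in the units of the state.
- env.get_obs(): the state, without advancing time (a new reading comes with each control period).
- viewer.read_camera(name): name is "scene" or "top" or "wrist"; returns the picture (384x512x3 uint8, red, green, blue); there is no depth.
- viewer.get_calibration(name): a dict with "fov_y" (degrees; the focal length in pixels is half the picture's height over the tangent of half this angle, whatever the lens; pixels are square), "cx", "cy" (the principal point, pixels), "position" and "orientation" of the camera in the world. Camera axes: x right, y up, looking along -z (the intrinsics and any distortion apply to the point x, -y, -z); pixel columns grow to the right and rows downward; lengths in m; the calibration is good to about 2 mm. A picture is of the moment at which its call begins: read the wrist's pose just before it. get_calibration takes no time and is no camera call; for the wrist camera it gives the pose at the moment of the call.
- env.sign_off(): hands the job in; it is judged then, once.
Trained networks look in the newest picture that a camera, given by its name, has taken for a name from the list of things; names that differ only in an ending like _2 or _b are one class to them, and where a whole thing is asked for, a point or a joint stands for the part that bears it (a point fixed in the world has none). Each returns a list of dicts, best first, with "conf" (0 to 1); they miss things now and then, are a little off and sometimes report something else, mostly with a low value. They report only what shows in the picture. A call takes as long as a camera call.
- boxes_of(camera, target): "location" ([column, row] in pixels, amid what is visible of it).
- masks_of(camera, target): "pixels" (384x512 bool, what is visible of it) and "location" ([column, row] in pixels, amid what is visible of it).
The state is a dict: "time_s": time; "qpos": joint angles; "joint_velocities": joint speeds; "effort": joint torques, N m; "tool_pos": TCP position; "tool_rot": TCP orientation; "force": force on the tool from outside, world axes, zero at the start; "wrist_torque": the same for the moment, N m; "grip_width": finger opening in m; "grasp_force": force on a finger pad.
Only numpy, scipy, OpenCV 4.12 (cv2) and the standard library are available. Lean on these libraries where they do the work, as an engineer would, in place of code of your own. Each camera call takes 0.05 s, during which the arm holds its last target. There are 200 camera calls.

TASK

Shut the grey tool chest so that it is ready for its padlock, just by pushing with the fingertips (nothing needs gripping or lifting): push both open drawers fully home, then swing the lid gently down until it is fully shut over them (its skirt locks the drawers in), and last press the hasp flat over the staple. Do not slam the lid, do not pull the drawers out farther, and leave the loose tools lying round it alone.

Things in the scene. Friction and masses are not known exactly. Their poses are not given: they have to be found in the camera images.
- chest: grey steel tool chest fixed to the bench: 200 deep, 200 wide (225 over end handles), tray rim 88 high, 101 high when shut. Front faces the robot's right (-y) within 0.2 rad. Origin: centre of its underside; own x runs front to back (front plane x = -100), own y to the end nearer the robot, z up. Two drawers below z = 64 either side of a 36 wide post; above, a tool tray and the lid
- staple (a point): outer end of the wire staple on the chest's middle post, 36 above the bench and 21 before the chest's front plane. The loop is upright: 16 high, 4 wide
- drawer_near_face (a point): middle of the front face of the drawer nearer the robot, moves with it, 41 above the bench; face 74 wide, from 29 below this point to 23 above. An aluminium pull stands 10 out along the lower edge, its top 15 below this point; the face above it is plain
- drawer_near (a joint): how far the drawer nearer the robot stands out, m along the chest's own -x: 0 fully home (face level with the front plane), at most 0.12. Slides level against about 2 N and stays where it is left
- drawer_far_face (a point): the same point on the drawer farther from the robot
- drawer_far (a joint): how far the drawer farther from the robot stands out, like drawer_near
- lid_hinge (a point): middle of the lid's hinge line, 90 above the bench at the back of the chest (chest x = +100); the line runs along the chest's own y
- lid_push (a point): point to push on: on the lid's outer face (the one away from the tray), 25 from its front edge and 40 from its midline towards the end nearer the robot; moves with the lid. 180 from the hinge line along the lid and 11 outside it. Lid: 3 thick sheet, 206 wide, plain round this point; a 51 deep skirt is bent square inwards all along the front edge
- lid (a joint): opening angle of the lid, rad: 0 shut (outer face level, skirt just before the chest's front and over the top 14 of both drawers), 1.57 upright, at most 1.65. A friction hinge holds it at any angle: 1 to 5 N at the front edge moves it, it neither falls nor springs. If a drawer is out the skirt lands on it and the lid stays about 0.07 open
- hasp_hinge (a point): middle of the hasp's hinge line on the front of the lid's skirt, 25 below the lid's top; with the lid shut 76 above the bench and 7.5 before the chest's front plane. The line runs along the chest's own y
- hasp_press (a point): point to press on: on the outer face and midline of the hasp, 22 from its hinge line; plain sheet, and above the staple when the hasp is flat
- hasp (a joint): angle of the hasp, rad: 0 hanging flat on the skirt, 1.57 straight out, at most 1.9. Steel flap 34 wide, 58 long, 2.5 thick, its end turned out 8, with a slot 11 wide, 28 to 52 from its hinge; flat with the lid shut, the staple comes 11 out through it. Stiff hinge (1.5 N at hasp_press), stays where left. Folded flat too early it fouls the staple as the lid comes down
- pliers: combination pliers with blue grips, 171 x 58 x 14; origin: centre of its underside; loose, not part of the job
- wood_block: pine offcut, 62 x 120 x 38; origin: centre of its underside; loose, not part of the job
- tape_measure: yellow and black tape measure standing on its edge, 36 x 93 x 68; origin: centre of its underside; loose, not part of the job
- try_square: try square, wooden stock and steel blade, 119 x 174 x 19; origin: centre of its underside; loose, not part of the job
- chisel: wood chisel, 235 x 27 x 27; origin: centre of its underside; loose, not part of the job

How it is judged (in metres and radians):
On the way, in this order (a step that is already met when the one before it is completed fails the run):
1. both drawers are pushed home while the lid still stands open (value of joint each of drawer_near, drawer_far below 0.004 m and value of joint lid above 0.3 rad), for 0.2 s.
2. the lid is shut over the closed drawers while the hasp still stands off (value of joint each of drawer_near, drawer_far below 0.004 m and value of joint lid below 0.025 rad and value of joint hasp above 0.3 rad), for 0.2 s.
3. the hasp is pressed flat over the staple (value of joint each of drawer_near, drawer_far below 0.004 m and value of joint lid below 0.025 rad and value of joint hasp below 0.12 rad), for 0.2 s.
At the end, for the whole second after the job is handed in: both drawers within 4 mm of fully home, the lid within 0.025 rad of fully shut, the hasp within 0.12 rad of flat with the staple through its slot, lid and hasp at rest (all of step 3 and velocity of joint lid between -0.05 and 0.05 rad/s and velocity of joint hasp between -0.05 and 0.05 rad/s); the robot touches nothing.
It fails at once if the lid is slammed (faster than 2.5 rad/s towards shut) (velocity of joint lid below -2.5 rad/s).
It fails at once if a drawer is pulled out farther (beyond 65 mm) (value of joint any of drawer_near, drawer_far above 0.065 m).
It fails at once if a loose tool round the chest is lifted, carried or shifted by more than 25 mm (distance of any of pliers, wood_block, tape_measure, try_square, chisel from where it was at the start of the episode above 0.025 m).
It also fails if it takes over 64 s, if anything falls off the work surface, if the arm or the gripper's body presses on something with over 40 N, if the wrist force passes 120 N, or if a joint passes its speed limit or range.

## Working session

There is one attempt and no reset: what is moved stays moved. The work goes in short steps, Python scripts to look and compute and a tool call to move; the robot and the scene stay as the last step left them, time stands still between calls to the robot, and variables do not carry over. Pictures are saved under pics/ and viewed, at most 13 in all, crops included, and the job is handed in when it is done.

Besides the shell and the picture viewer there is one more tool, called by a JSON object that holds its "fn" and its "kwargs", one argument or row to a line. apply_moves: Moves the arm, as the interface text tells. Shifts and turns lie within -1 to 1; 1 stands for 0.2 m of shift or 1.5 rad of turn. Its arguments: {"type":"object","properties":{"moves":{"type":"array","items":{"type":"array","items":{"type":"number","minimum":-1,"maximum":1}}},"grip_force":{"type":"number"}},"required":["moves"]}

```bash
mkdir -p pics; cat > h.py <<'E'
import numpy as np,cv2
from scipy.spatial.transform import Rotation as R
from cell import env,viewer,boxes_of,masks_of
def cal(n):
    c=viewer.get_calibration(n); return c
E
python3 - <<'E'
from h import *
ims=[]
for n in ("scene","top","wrist"):
    im=viewer.read_camera(n); c=viewer.get_calibration(n); print(n,c)
    cv2.imwrite(f"pics/{n}0.png",im[...,::-1]); ims.append(im)
    if n!="wrist":
        for t in "chest staple drawer_near_face drawer_far_face lid_hinge lid_push hasp_hinge hasp_press pliers wood_block tape_measure try_square chisel".split():
            b=boxes_of(n,t); print(t,[(np.round(x["location"]),round(x["conf"],2)) for x in b[:2]])
s=np.vstack([ims[0],ims[1]]);cv2.imwrite("pics/both.png",cv2.resize(np.hstack(ims[:2]),(800,300))[...,::-1])
print(env.get_obs())
E
```

```text
scene {'fov_y': 52.19538959034778, 'cx': 259.0911228761197, 'cy': 187.02380898904212, 'position': array([-0.01584783,  0.57547882,  0.91870969]), 'orientation': array([  40.42158037,    0.47315847, -133.84334257])}
chest [(array([203., 226.]), 0.86)]
staple [(array([197., 225.]), 0.61)]
drawer_near_face [(array([263., 168.]), 0.51), (array([258., 232.]), 0.49)]
drawer_far_face [(array([238., 201.]), 0.7), (array([170., 174.]), 0.41)]
lid_hinge []
lid_push [(array([171., 212.]), 0.82)]
hasp_hinge [(array([173., 174.]), 0.61), (array([239., 302.]), 0.4)]
hasp_press [(array([168., 174.]), 0.75), (array([260., 229.]), 0.73)]
pliers [(array([264., 168.]), 0.73)]
wood_block [(array([273., 146.]), 0.75), (array([241., 299.]), 0.73)]
tape_measure [(array([314., 192.]), 0.73), (array([168., 176.]), 0.38)]
try_square [(array([309., 139.]), 0.79), (array([276., 145.]), 0.33)]
chisel [(array([243., 303.]), 0.76), (array([315., 190.]), 0.71)]
top {'fov_y': 46.03618173486205, 'cx': 263.03351389456265, 'cy': 193.38442684978196, 'position': array([0.31135549, 0.0757419 , 1.25242657]), 'orientation':
[... 862 characters left out ...]
': 1.45, 'qpos': array([68.87432797, 18.39110723, -4.01796027, 83.10753719,  1.29520863,
       78.54040101, -3.26060457]), 'joint_velocities': array([ 0.01532586, -0.03048721,  0.014561  ,  0.02248996, -0.06368486,
       -0.02561682,  0.0787946 ]), 'effort': array([-1.09449920e-04, -4.91094089e+01, -4.03105253e-01, -3.12766171e+01,
       -6.37119426e-02,  3.36987921e-02,  1.17045428e-05]), 'tool_pos': array([ 0.2427946 , -0.60297758,  0.22259617]), 'tool_rot': array([1.79993894e+02, 2.32973261e-03, 2.19356698e+01]), 'force': array([-0.0845777 ,  0.39998846, -0.01960407]), 'wrist_torque': array([ 0.03871522, -0.01537135, -0.02628217]), 'grasp_force': 0.0, 'grip_width': 0.08676346190020236}
```

View images.

View pics/scene0.png

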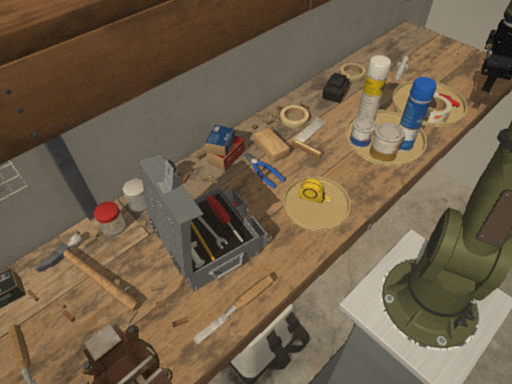

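View pics/top0.png

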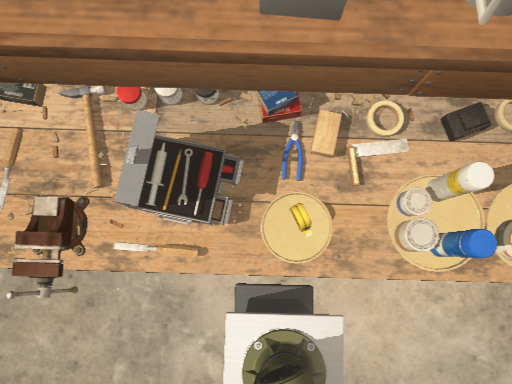

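```bash
python3 - <<'E'
import cv2,numpy as np
a=cv2.imread("pics/top0.png")[100:260,100:260];b=cv2.imread("pics/scene0.png")[145:305,125:285]
f=lambda i:cv2.resize(i,(400,400),interpolation=cv2.INTER_CUBIC)
a=cv2.resize(a,(400*1,400),interpolation=cv2.INTER_CUBIC)
cv2.imwrite("pics/z0.png",np.hstack([a,f(b)]))
E
```

```text
(no output)
```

View pics/z0.png

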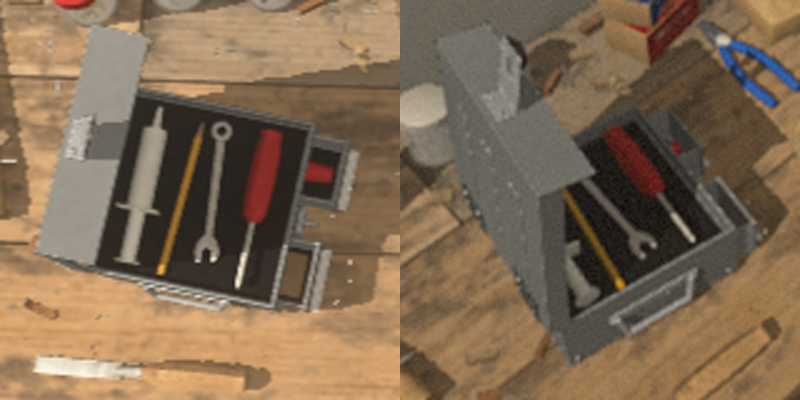

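```bash
cat >> h.py <<'E'
def proj(n,P):
    c=viewer.get_calibration(n) if isinstance(n,str) else n
    f=192/np.tan(np.radians(c["fov_y"]/2)); M=R.from_euler("xyz",c["orientation"],degrees=True)
    p=M.inv().apply(np.atleast_2d(P)-c["position"]); return np.c_[c["cx"]-f*p[:,0]/p[:,2],c["cy"]+f*p[:,1]/p[:,2]]
def world(q,P):  # q: x,y,yaw(rad of chest x axis)
    P=np.atleast_2d(P)/1000.; c,s=np.cos(q[2]),np.sin(q[2])
    return np.c_[q[0]+c*P[:,0]-s*P[:,1],q[1]+s*P[:,0]+c*P[:,1],P[:,2]]
def lid(th,u,v,y): return [100-u*np.cos(th)+v*np.sin(th),y,90+u*np.sin(th)+v*np.cos(th)]
def hasp(th,ph,d,o,y=0): # d along the hasp, o outwards from it
    # flat: along -v, outward +u ; opening turns toward +u
    return lid(th,207.5+d*np.sin(ph)+o*np.cos(ph),-14-d*np.cos(ph)+o*np.sin(ph),y)
E
cat > fit.py <<'E'
from h import *
from scipy.optimize import least_squares
T=lambda x,y:(100+x/2.5,100+y/2.5); S=lambda x,y:(125+(x-400)/2.5,145+y/2.5)
ct,cs=viewer.get_calibration("top"),viewer.get_calibration("scene")
obs=[(ct,lambda q:[-100,100,88],T(275,305)),(ct,lambda q:[-100,-100,88],T(313,125)),
(ct,lambda q:lid(q[3],205,11,103),T(40,255)),(ct,lambda q:lid(q[3],205,11,-103),T(95,25)),
(ct,lambda q:lid(q[3],205,-40,103),T(97,265)),(ct,lambda q:lid(q[3],205,-40,-103),T(150,40)),
(cs,lambda q:[-100,100,88],S(722,234)),(cs,lambda q:[-100,-100,88],S(634,110)),
(cs,lambda q:lid(q[3],205,11,103),S(543,193)),(cs,lambda q:lid(q[3],205,-40,103),S(592,178)),
(cs,lambda q:lid(q[3],205,11,-103),S(440,40)),(cs,lambda q:lid(q[3],205,-40,-103),S(490,25)),(cs,lambda q:[100,100,0],S(568,362)),
(ct,lambda q:[-100-q[4],92,64],T(312,310)),(ct,lambda q:[-100-q[4],18,64],T(325,248)),
(ct,lambda q:[-100-q[5],-18,64],T(341,210)),(ct,lambda q:[-100-q[5],-92,64],T(352,147))]
def f(q): return np.ravel([proj(c,world(q,g(q)))[0]-p for c,g,p in obs])
r=least_squares(f,[.6,.3,np.pi/2,1.5,40,40],x_scale=[.01,.01,.1,.1,10,10],loss="soft_l1")
q=r.x;print(np.round(q,4)); print(np.round(f(q).reshape(-1,2),1).tolist())
np.save("q.npy",q)
E
python3 fit.py
```

```text
[ 0.4974  0.2872  1.3947  1.4151 39.896  46.4675]
[[-2.0, 1.8], [-0.6, -0.6], [-1.3, -0.1], [-0.2, 0.1], [-0.0, 1.1], [1.1, -0.2], [4.5, -1.5], [-0.1, -2.0], [-0.8, 1.1], [2.9, -2.2], [-1.0, -0.5], [0.5, -1.0], [-0.1, 4.6], [-0.3, 0.5], [0.5, -2.1], [-0.7, 0.5], [0.8, -1.1]]
```

{"fn": "apply_moves", "kwargs": {
  "moves": [
    [0,0,-0.75,0,0,0,1],
    [0,0,-0.75,0,0,0,1],
    [0,0,-0.75,0,0,0,1],
    [1,-0.42,-0.75,0,0,-0.675,1],
    [1,-0.42,-0.75,0,0,-0.675,1],
    [1,-0.42,-0.75,0,0,-0.675,1],
    [1,-0.42,-0.75,0,0,-0.675,1],
    [1,-0.42,-0.75,0,0,-0.675,1],
    [1,-0.42,-0.75,0,0,-0.675,1],
    [1,-0.42,-0.75,0,0,-0.675,1]
  ]
}}

```text
time_s: 2.45
tool_pos: [0.3978, -0.4493, 0.3728]
tool_rot: [180.0, 0.0, 80.4]
force: [-0.8, -0.3, 0.5]
grip_width: 0.0869
grasp_force: 0.0
```

{"fn": "apply_moves", "kwargs": {
  "moves": [
    [1,0,0,0,0,0,1],
    [1,0,0,0,0,0,1],
    [1,0,0,0,0,0,1],
    [1,0,0,0,0,0,1]
  ]
}}

```text
time_s: 2.85
tool_pos: [0.4319, -0.2515, 0.3727]
tool_rot: [180.0, 0.0, 79.9]
force: [0.5, 0.2, 1.6]
grip_width: 0.087
grasp_force: 0.0
```

{"fn": "apply_moves", "kwargs": {
  "moves": [
    [1,0,0,0,0,0,1],
    [1,0,0,0,0,0,1],
    [1,0,0,0,0,0,1],
    [1,0,0,0,0,0,1],
    [1,0,0,0,0,0,1]
  ]
}}

```text
time_s: 3.35
tool_pos: [0.4676, -0.0476, 0.3735]
tool_rot: [179.9, -0.1, 80.7]
force: [0.2, -0.3, 0.6]
grip_width: 0.0874
grasp_force: 0.0
```

```bash
python3 - <<'E'
from h import *
q=np.load("q.npy")
im=viewer.read_camera("wrist");c=viewer.get_calibration("wrist");print(c["position"],c["orientation"])
im=im[...,::-1].copy()
pts=dict(rn=[-100,100,88],rf=[-100,-100,88],st=[-121,0,36],nf=[-100-q[4],55,41],ff=[-100-q[5],-55,41],lp=lid(q[3],180,11,40),hh=hasp(q[3],1.5,0,0),he=hasp(q[3],1.57,58,0),l1=lid(q[3],205,-40,103),l2=lid(q[3],205,-40,-103))
for k,p in pts.items():
    u=proj(c,world(q,p))[0];print(k,np.round(u),np.round(world(q,p)[0],3))
    cv2.circle(im,tuple(int(v) for v in u),2,(0,255,0),-1) if np.all(np.abs(u)<2000) else 0
cv2.imwrite("pics/w1.png",cv2.resize(im,(800,600)))
for t in "staple drawer_near_face drawer_far_face lid_push hasp_hinge hasp_press".split():
    print(t,[(np.round(x["location"]),round(x["conf"],2)) for x in boxes_of("wrist",t)[:2]])
E
```

```text
[0.47855689 0.01244178 0.53431036] [-14.01543425  -0.15681497  -9.5385571 ]
rn [168.  -5.] [0.381 0.206 0.088]
rf [311.  -3.] [0.578 0.171 0.088]
st [242.  25.] [0.476 0.168 0.036]
nf [207.  37.] [0.419 0.159 0.041]
ff [276.  42.] [0.526 0.133 0.041]
lp [ 151. -480.] [0.473 0.376 0.27 ]
hh [ 212. -486.] [0.507 0.34  0.293]
he [ 186. -781.] [0.505 0.331 0.35 ]
l1 [  42. -400.] [0.401 0.334 0.286]
l2 [ 386. -393.] [0.604 0.297 0.286]
staple [(array([249.,  17.]), 0.7)]
drawer_near_face [(array([210.,  24.]), 0.91)]
drawer_far_face [(array([282.,  29.]), 0.85), (array([209.,  25.]), 0.26)]
lid_push []
hasp_hinge []
hasp_press []
```

View pics/w1.png

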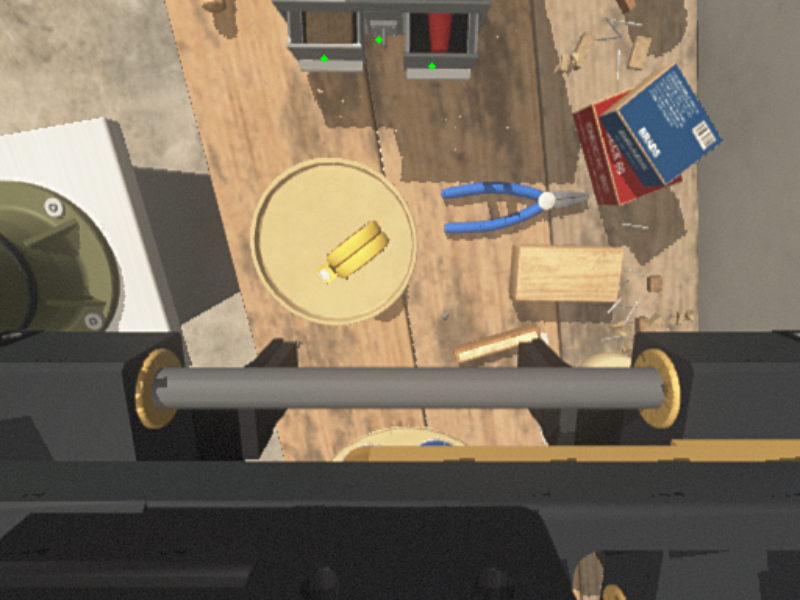

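{"fn": "apply_moves", "kwargs": {
  "moves": [
    [0.74,-0.11,0,0,0,0,1],
    [0.74,-0.11,0,0,0,0,1],
    [0.74,-0.11,0,0,0,0,1],
    [0.74,-0.11,1,0,0,0,1],
    [0.74,-0.11,1,0,0,0,1],
    [0.74,-0.11,1,0,0,0,1],
    [0.74,-0.11,1,0,0,0,1],
    [0.74,-0.11,1,0,0,0,1]
  ]
}}

```text
time_s: 4.5
tool_pos: [0.4659, 0.091, 0.1664]
tool_rot: [-179.3, 0.1, 79.9]
force: [-0.6, -0.7, -0.4]
grip_width: 0.0869
grasp_force: 0.0
```

```bash
python3 - <<'E'
from h import *
q=np.load("q.npy"); q[0]+=.006;q[1]-=.001
o=env.get_obs();print(o["tool_pos"],o["tool_rot"])
im=viewer.read_camera("wrist");c=viewer.get_calibration("wrist")
im=im[...,::-1].copy()
pts=dict(rn=[-100,100,88],rf=[-100,-100,88],st=[-121,0,36],nf=[-100-q[4],55,64],ff=[-100-q[5],-55,64],nf0=[-100,92,64],ff0=[-100,-92,64])
for k,p in pts.items():
    u=proj(c,world(q,p))[0];print(k,np.round(u))
    cv2.circle(im,tuple(int(v) for v in u),2,(0,255,0),-1)
cv2.imwrite("pics/w2.png",cv2.resize(im[:300],(800,469)))
for t in "staple drawer_near_face drawer_far_face".split():
    print(t,[(np.round(x["location"]),round(x["conf"],2)) for x in boxes_of("wrist",t)[:2]])
E
```

```text
[0.46589593 0.09100813 0.16637901] [-1.79281338e+02  1.47450243e-01  7.98596831e+01]
rn [138.  84.]
rf [382.  84.]
st [260. 113.]
nf [201. 133.]
ff [318. 140.]
nf0 [158.  88.]
ff0 [362.  88.]
staple [(array([260.,  58.]), 0.98)]
drawer_near_face [(array([204., 106.]), 0.7)]
drawer_far_face [(array([324., 111.]), 0.92)]
```

View pics/w2.png

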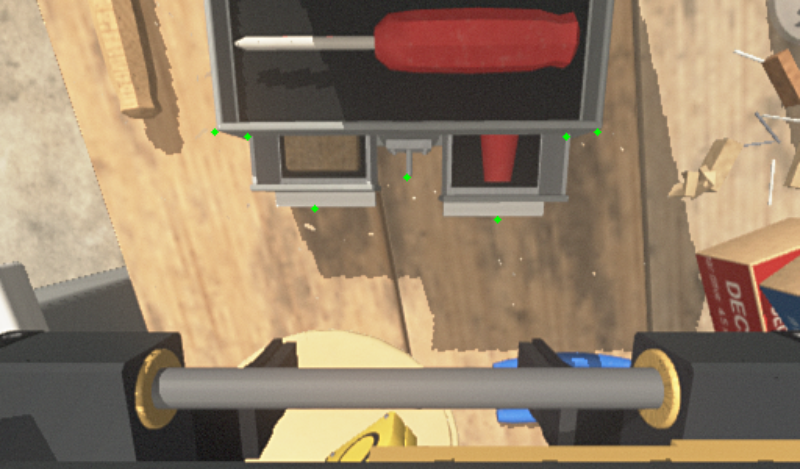

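{"fn": "apply_moves", "kwargs": {
  "moves": [
    [0,0,0.6,0,0,0,1],
    [0,0,0.6,0,0,0,1],
    [0,0,0.6,0,0,0,1],
    [0.1,0,0.6,0,0,0,1],
    [0.2,0,0.6,0,0,0,1],
    [0.24,0,0.6,0,0,0,1],
    [0.28,0,0.6,0,0,0,1],
    [0.32,0,0.6,0,0,0,1],
    [0.36,0,0.6,0,0,0,1],
    [0.4,0,0.6,0,0,0,1],
    [0.4,0,0.6,0,0,0,1]
  ]
}}

```text
time_s: 5.8
tool_pos: [0.4862, 0.1719, 0.0535]
tool_rot: [179.9, -0.0, 79.9]
force: [0.1, -0.2, 0.0]
grip_width: 0.0872
grasp_force: 0.1
```

{"fn": "apply_moves", "kwargs": {
  "moves": [
    [0.01,0,0,0,0,0,1],
    [0.02,0,0,0,0,0,1],
    [0.03,0,0,0,0,0,1],
    [0.04,0,0,0,0,0,1]
  ]
}}

```text
time_s: 6.2
tool_pos: [0.4863, 0.1756, 0.0527]
tool_rot: [-180.0, 0.4, 79.9]
force: [-1.7, -15.2, 11.3]
grip_width: 0.0874
grasp_force: 7.5
```

{"fn": "apply_moves", "kwargs": {
  "moves": [
    [0.01,0,0,0,0,0,1],
    [0.015,0,0,0,0,0,1],
    [0.02,0,0,0,0,0,1]
  ]
}}

```text
time_s: 6.5
tool_pos: [0.4863, 0.1755, 0.0526]
tool_rot: [-179.9, 0.8, 79.9]
force: [-4.1, -21.1, 17.9]
grip_width: 0.0867
grasp_force: 11.2
```

{"fn": "apply_moves", "kwargs": {
  "moves": [
    [-0.1,0,0,0,0,0,1],
    [-0.3,0,0,0,0,0,1],
    [-0.4,0,-0.3,0,0,0,1],
    [-0.4,0,-0.6,0,0,0,1],
    [-0.4,0,-0.6,0,0,0,1],
    [-0.4,0,-0.6,0,0,0,0]
  ]
}}

```text
time_s: 7.1
tool_pos: [0.4755, 0.1062, 0.1761]
tool_rot: [179.6, -0.1, 79.9]
force: [0.2, 0.3, -0.4]
grip_width: 0.0844
grasp_force: 0.0
```

```bash
python3 - <<'E'
from h import *
o=env.get_obs();print(o["tool_pos"],o["tool_rot"])
im=viewer.read_camera("wrist")[...,::-1]
cv2.imwrite("pics/w3.png",cv2.resize(im[40:200,100:420],(800,400)))
E
```

```text
[0.47553513 0.10624556 0.17612732] [ 1.79574180e+02 -1.29061958e-01  7.99326523e+01]
```

View pics/w3.png

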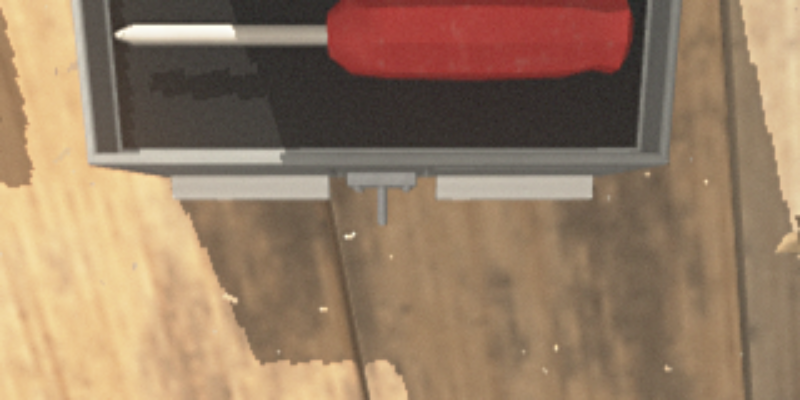

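{"fn": "apply_moves", "kwargs": {
  "moves": [
    [0,-0.24,-1,0,0,0,0],
    [0,-0.24,-1,0,0,0,0],
    [0,-0.24,-1,0,0,0,0],
    [0,-0.24,-1,0,0,0,0],
    [0,-0.24,-1,0,0,0,0],
    [1,-0.24,-1,0,0,0,0],
    [1,-0.24,-1,0,0,0,0],
    [1,-0.24,-1,0,0,0,0],
    [1,-0.24,-1,0,0,0,0],
    [1,-0.24,-1,0,0,0,0]
  ]
}}

```text
time_s: 8.15
tool_pos: [0.4572, 0.3187, 0.3667]
tool_rot: [-179.1, -0.3, 80.8]
force: [0.1, -0.5, -0.9]
grip_width: 0.0043
grasp_force: 0.0
```

{"fn": "apply_moves", "kwargs": {
  "moves": [
    [0,0,-0.2,0,0,0,0],
    [0.5,0,-0.2,0,-0.29,0,0],
    [0.6,0,-0.2,0,-0.29,0,0],
    [0.6,0,-0.2,0,-0.29,0,0],
    [0.6,0,-0.2,0,-0.29,0,0],
    [0.6,0,-0.2,0,-0.29,0,0]
  ]
}}

```text
time_s: 8.75
tool_pos: [0.4886, 0.3798, 0.3685]
tool_rot: [-174.3, 17.1, 81.0]
force: [1.1, -0.0, -1.0]
grip_width: 0.0004
grasp_force: 0.0
```

```bash
cat >> h.py <<'E'
Q=np.load("q.npy"); Q[0]+=.006;Q[1]-=.001
def tochest(p):
    c,s=np.cos(Q[2]),np.sin(Q[2]); d=np.asarray(p)-[Q[0],Q[1],0]
    return np.round(1000*np.array([c*d[0]+s*d[1],-s*d[0]+c*d[1],d[2]]),1)
E
python3 - <<'E'
from h import *
o=env.get_obs();print(tochest(o["tool_pos"]),o["tool_rot"])
M=R.from_euler("xyz",o["tool_rot"],degrees=True).as_matrix()
print(np.round([tochest(M[:,i]*1+[Q[0],Q[1],0])/1000 for i in range(3)],3))
for n in("scene","wrist"):
    im=viewer.read_camera(n); cv2.imwrite(f"pics/{n}4.png",im[...,::-1])
    for t in("lid_push","hasp_press","hasp_hinge"): print(n,t,[(np.round(x["location"]),round(x["conf"],2)) for x in boxes_of(n,t)[:2]])
    for p in (lid(Q[3],180,11,40),hasp(Q[3],1.57,22,1),hasp(Q[3],1.57,0,0)): print(proj(n,world(Q,p)))
a=cv2.imread("pics/scene4.png")[120:300,110:290];b=cv2.imread("pics/wrist4.png")
cv2.imwrite("pics/c4.png",np.hstack([cv2.resize(a,(400,400)),cv2.resize(b,(400,300)).copy()if 0 else cv2.copyMakeBorder(cv2.resize(b,(400,300)),0,100,0,0,0)]))
E
```

```text
[ 89.5  31.  368.5] [-174.32191815   17.12141842   81.04729055]
[[ 0.956  0.019 -0.294]
 [-0.009 -0.996 -0.095]
 [-0.295  0.093 -0.951]]
scene lid_push [(array([173., 214.]), 0.87)]
scene hasp_press [(array([168., 175.]), 0.55)]
scene hasp_hinge [(array([171., 179.]), 0.72)]
[[166.74021113 208.49790924]]
[[168.25340026 175.8837646 ]]
[[169.1079918  183.28134051]]
wrist lid_push [(array([304., 164.]), 0.79), (array([393., 284.]), 0.6)]
wrist hasp_press [(array([298., 210.]), 0.84)]
wrist hasp_hinge [(array([299., 208.]), 0.82)]
[[260.13743609 169.0974029 ]]
[[302.08716229 226.42460129]]
[[301.35398826 209.84150827]]
```

View pics/c4.png

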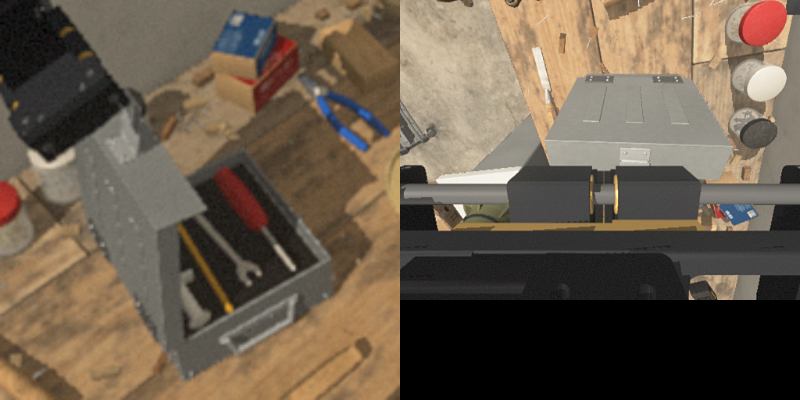

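```bash
python3 - <<'E'
from h import *
o=env.get_obs();print(o["time_s"],np.round(o["qpos"],1),np.round(o["joint_velocities"],1),tochest(o["tool_pos"]),o["tool_rot"])
E
```

```text
9.15 [-29.1  28.6 -25.2  56.   16.  114.6 -58.6] [-0.1 -0.1  1.  -0.1 -0.  -0.1  0. ] [ 88.8  31.4 374. ] [-174.57492636   16.66286274   80.94246386]
```

{"fn": "apply_moves", "kwargs": {
  "moves": [
    [0,0,0,0,0,0,0],
    [0,0,0,0,0,0,0]
  ]
}}

```text
time_s: 9.35
tool_pos: [0.4888, 0.3785, 0.3731]
tool_rot: [-174.6, 16.8, 80.8]
force: [-0.0, 0.6, 0.3]
grip_width: 0.0007
grasp_force: 0.0
```

```bash
python3 - <<'E'
from h import *
o=env.get_obs();print(o["time_s"],np.round(o["qpos"],1),np.round(o["joint_velocities"],1),tochest(o["tool_pos"]),o["tool_rot"])
E
```

```text
9.35 [-29.2  28.6 -24.9  56.   16.  114.6 -58.6] [-0.8  0.3  1.1  0.  -0.1 -0.1  0. ] [ 88.3  30.5 373.1] [-174.58968149   16.79527812   80.82874308]
```

{"fn": "apply_moves", "kwargs": {
  "moves": [
    [0.145,-0.046,-0.04,-0.067,0.08,0,0],
    [0.145,-0.046,-0.04,-0.067,0.08,0,0],
    [0.145,-0.046,-0.04,-0.067,0.08,0,0],
    [0.22,-0.023,0.21,-0.067,0.04,0,0],
    [0.3,0,0.46,-0.067,0,0,0],
    [0.3,0,0.46,-0.067,-0.058,0,0],
    [0.3,0,0.46,-0.067,-0.058,0,0],
    [0.3,0,0.46,-0.067,-0.058,0,0]
  ]
}}

```text
time_s: 10.15
tool_pos: [0.4857, 0.4109, 0.2672]
tool_rot: [179.8, 21.8, 81.1]
force: [0.6, 0.2, 0.7]
grip_width: 0.0006
grasp_force: 0.0
```

```bash
cat > st.py <<'E'
from h import *
o=env.get_obs();print(o["time_s"],np.round(o["qpos"],1),tochest(o["tool_pos"]),o["tool_rot"],o["force"])
M=R.from_euler("xyz",o["tool_rot"],degrees=True).as_matrix()
print(np.round([tochest(M[:,i]*1+[Q[0],Q[1],0])/1000 for i in range(3)],3))
E
python3 st.py
```

```text
10.15 [-34.4  31.9 -24.3  64.5  22.1 105.8 -64.2] [119.7  39.2 267.2] [179.75761486  21.83739574  81.05770454] [0.59008553 0.19429011 0.65840745]
[[ 0.928  0.019 -0.372]
 [ 0.022 -1.     0.004]
 [-0.372 -0.012 -0.928]]
```

```bash
python3 - <<'E'
from h import *
o=env.get_obs();p=tochest(o["tool_pos"]);M=R.from_euler("xyz",o["tool_rot"],degrees=True).as_matrix()
A=np.array([tochest(M[:,i]+[Q[0],Q[1],0])/1000 for i in range(3)])
for th in [1.42,1.36,1.3,1.24,1.18,1.12,1.06,1.0,.93,.86,.79,.72,.65,.58]:
    t=np.array(lid(th,180,11,40))+[8.8,0,-3.5]; print(th,np.round(A@(t-p)/200,3))
E
```

```text
1.42 [-0.123 -0.007  0.055]
1.36 [-0.171 -0.008  0.081]
1.3 [-0.217 -0.009  0.11 ]
1.24 [-0.261 -0.011  0.142]
1.18 [-0.303 -0.012  0.176]
1.12 [-0.343 -0.013  0.212]
1.06 [-0.38  -0.014  0.251]
1.0 [-0.416 -0.015  0.292]
0.93 [-0.453 -0.016  0.342]
0.86 [-0.488 -0.018  0.395]
0.79 [-0.518 -0.019  0.45 ]
0.72 [-0.545 -0.02   0.508]
0.65 [-0.567 -0.021  0.567]
0.58 [-0.586 -0.022  0.627]
```

{"fn": "apply_moves", "kwargs": {
  "moves": [
    [-0.06,0,0.03,0,0,0,0],
    [-0.12,0,0.05,0,0,0,0],
    [-0.17,0,0.08,0,0,0,0],
    [-0.22,-0.01,0.11,0,0,0,0],
    [-0.26,-0.01,0.14,0,0,0,0],
    [-0.3,-0.01,0.175,0,0,0,0],
    [-0.345,-0.01,0.21,0,0,0,0],
    [-0.38,-0.01,0.25,0,0,0,0],
    [-0.415,-0.01,0.29,0,0,0,0],
    [-0.455,-0.02,0.34,0,0,0,0],
    [-0.49,-0.02,0.395,0,0,0,0],
    [-0.52,-0.02,0.45,0,0,0,0]
  ]
}}

```text
time_s: 11.35
tool_pos: [0.4612, 0.2816, 0.222]
tool_rot: [179.7, 21.9, 81.1]
force: [0.3, 1.5, 1.4]
grip_width: 0.0005
grasp_force: 0.9
```

```bash
python3 st.py; python3 - <<'E'
from h import *
im=viewer.read_camera("scene")[...,::-1];cv2.imwrite("pics/s5.png",cv2.resize(im[100:320,90:350],(780,660))[:600])
o=env.get_obs();p=tochest(o["tool_pos"]);M=R.from_euler("xyz",o["tool_rot"],degrees=True).as_matrix()
A=np.array([tochest(M[:,i]+[Q[0],Q[1],0])/1000 for i in range(3)])
for th in [.72,.65,.58,.5,.42,.35,.28,.21,.14,.07]:
    t=np.array(lid(th,180,11,40))+[8.8,0,-3.5*min(1,th/.4)+3.5*max(0,1-th/.4)]; print(th,np.round(A@(t-p)/200,3))
E
```

```text
11.35 [-24.5  19.2 -23.8  86.6  19.6  94.4 -58.9] [-11.9  40.8 222. ] [179.73835064  21.90540414  81.06189559] [0.2945473  1.49747034 1.44813354]
[[ 0.928  0.019 -0.373]
 [ 0.022 -1.     0.004]
 [-0.373 -0.012 -0.928]]
0.72 [-0.01   0.003  0.043]
0.65 [-0.032  0.002  0.102]
0.58 [-0.05   0.001  0.163]
0.5 [-0.066  0.001  0.233]
0.42 [-0.075 -0.     0.305]
0.35 [-0.081 -0.001  0.363]
0.28 [-0.083 -0.002  0.421]
0.21 [-0.08  -0.002  0.478]
0.14 [-0.073 -0.003  0.535]
0.07 [-0.061 -0.003  0.591]
```

View pics/s5.png

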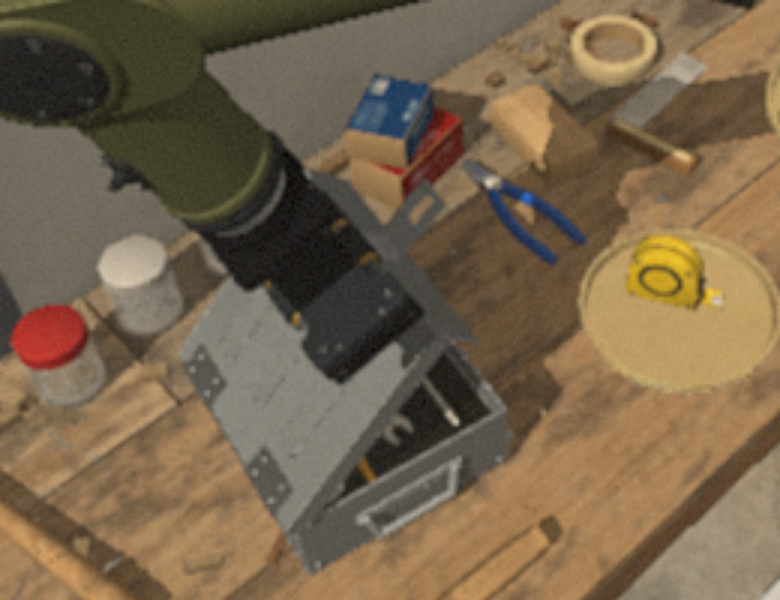

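{"fn": "apply_moves", "kwargs": {
  "moves": [
    [-0.01,0,0.045,0,0,0,0],
    [-0.03,0,0.1,0,0,0,0],
    [-0.05,0,0.165,0,0,0,0],
    [-0.065,0,0.235,0,0,0,0],
    [-0.075,0,0.305,0,0,0,0],
    [-0.08,0,0.365,0,0,0,0],
    [-0.083,0,0.42,0,0,0,0],
    [-0.08,0,0.48,0,0,0,0],
    [-0.073,0,0.535,0,0,0,0],
    [-0.061,0,0.59,0,0,0,0]
  ]
}}

```text
time_s: 12.4
tool_pos: [0.4533, 0.2277, 0.1165]
tool_rot: [179.7, 21.9, 81.1]
force: [0.6, -0.3, 0.9]
grip_width: 0.0008
grasp_force: 0.4
```

```bash
python3 st.py
```

```text
12.4 [-21.2  19.2 -22.5  99.2  20.8  81.5 -59. ] [-66.4  39.1 116.5] [179.73510733  21.90056444  81.0910133 ] [ 0.58597188 -0.33106867  0.91801367]
[[ 0.928  0.019 -0.373]
 [ 0.022 -1.     0.004]
 [-0.373 -0.012 -0.928]]
```

{"fn": "apply_moves", "kwargs": {
  "moves": [
    [0.008,0,0.019,0,0,0,0],
    [0.016,0,0.038,0,0,0,0],
    [0.022,0,0.056,0,0,0,0],
    [0.026,0,0.065,0,0,0,0],
    [0.026,0,0.065,0,0,0,0]
  ]
}}

```text
time_s: 12.9
tool_pos: [0.4536, 0.2281, 0.1046]
tool_rot: [179.7, 21.9, 81.1]
force: [-1.6, -1.9, 6.3]
grip_width: 0.0001
grasp_force: 2.8
```

{"fn": "apply_moves", "kwargs": {
  "moves": [
    [0.006,0,0.014,0,0,0,0],
    [0.01,0,0.025,0,0,0,0]
  ]
}}

```text
time_s: 13.1
tool_pos: [0.4537, 0.2281, 0.1037]
tool_rot: [179.6, 22.0, 81.0]
force: [-8.9, -2.0, 36.6]
grip_width: 0.0001
grasp_force: 18.6
```

```bash
python3 st.py; python3 - <<'E'
from h import *
im=viewer.read_camera("scene")[...,::-1]
c=viewer.get_calibration("scene")
b=viewer.read_camera("wrist")[...,::-1]
cv2.imwrite("pics/s6.png",np.hstack([cv2.resize(im[180:300,150:270],(400,400)),cv2.copyMakeBorder(cv2.resize(b,(400,300)),0,100,0,0,0)]))
E
```

```text
13.1 [-21.4  20.  -22.4  99.8  21.3  80.3 -59.8] [-65.9  38.8 103.7] [179.57934324  22.04749387  80.99887882] [-8.85109757 -2.04426865 36.55144654]
[[ 0.927  0.018 -0.375]
 [ 0.022 -1.     0.007]
 [-0.375 -0.014 -0.927]]
```

View pics/s6.png

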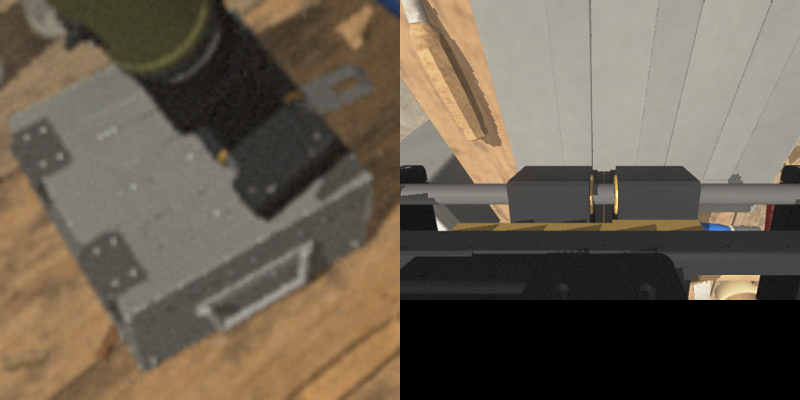

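{"fn": "apply_moves", "kwargs": {
  "moves": [
    [-0.11,0,-0.28,0,0,0,0],
    [-0.11,0,-0.28,0,0,0,0],
    [-0.464,0.187,-0.136,0,0.2,0,0],
    [-0.464,0.187,-0.136,0,0.43,0,0],
    [-0.464,0.187,-0.136,0,0.43,0,0],
    [-0.464,0.187,-0.136,0,0.43,0,0],
    [-0.464,0.187,-0.136,0,0.43,0,0],
    [-0.464,0.187,-0.136,0,0.43,0,0]
  ]
}}

```text
time_s: 14.0
tool_pos: [0.4787, 0.1443, 0.1579]
tool_rot: [179.7, -15.0, 80.9]
force: [-0.4, 0.7, 0.2]
grip_width: 0.0004
grasp_force: 0.0
```

```bash
python3 st.py; python3 - <<'E'
from h import *
im=viewer.read_camera("scene")[...,::-1]
b=viewer.read_camera("wrist")[...,::-1]
for t in("staple","hasp_press","hasp_hinge"): print(t,[(np.round(x["location"]),round(x["conf"],2)) for x in boxes_of("wrist",t)[:2]])
c=viewer.get_calibration("wrist")
for ph in(1.2,1.57,1.9): print(ph,proj(c,world(Q,[hasp(0,ph,22,2),hasp(0,ph,0,0),hasp(0,ph,58,2,-17),hasp(0,ph,58,2,17)])).round().tolist())
cv2.imwrite("pics/s7.png",np.hstack([cv2.resize(im[180:300,150:270],(400,400)),cv2.resize(b[0:240,140:380],(400,400))]))
o=env.get_obs();p=tochest(o["tool_pos"]);M=R.from_euler("xyz",o["tool_rot"],degrees=True).as_matrix()
A=np.array([tochest(M[:,i]+[Q[0],Q[1],0])/1000 for i in range(3)])
for ph in [1.9,1.75,1.6,1.45,1.3,1.15,1,.85,.7,.55,.4,.25,.1,0]:
    t=np.array(hasp(0,ph,20,2.5))-9.5*A[0]; print(ph,t.round(),np.round(A@(t-p)/200,3))
E
```

```text
14.0 [  3.7  -0.5 -13.1 113.8 -16.1  62.5 -11.5] [-144.    -0.6  157.9] [179.72865671 -15.04351571  80.93012551] [-0.37762164  0.68367992  0.17549201]
[[ 0.966  0.017  0.26 ]
 [ 0.016 -1.     0.005]
 [ 0.26  -0.    -0.966]]
staple [(array([258.,  94.]), 0.74)]
hasp_press [(array([259., 200.]), 0.74), (array([259.,  94.]), 0.43)]
hasp_hinge [(array([260., 198.]), 0.76)]
1.2 [[260.0, 210.0], [260.0, 187.0], [276.0, 244.0], [241.0, 243.0]]
1.57 [[260.0, 211.0], [260.0, 187.0], [278.0, 252.0], [240.0, 251.0]]
1.9 [[260.0, 210.0], [260.0, 187.0], [279.0, 251.0], [238.0, 250.0]]
1.9 [-135.   -0.   82.] [-0.075  0.003  0.372]
1.75 [-136.   -0.   80.] [-0.084  0.002  0.384]
1.6 [-137.   -0.   77.] [-0.091  0.002  0.397]
1.45 [-137.   -0.   74.] [-0.096  0.002  0.412]
1.3 [-137.   -0.   71.] [-0.099  0.002  0.426]
1.15 [-136.   -0.   68.] [-0.1    0.002  0.441]
1 [-135.   -0.   65.] [-0.098  0.002  0.457]
0.85 [-133.   -0.   62.] [-0.094  0.002  0.471]
0.7 [-131.   -0.   60.] [-0.088  0.003  0.485]
0.55 [-129.   -0.   58.] [-0.08   0.003  0.498]
0.4 [-127.   -0.   56.] [-0.071  0.003  0.509]
0.25 [-124.   -0.   55.] [-0.059  0.003  0.519]
0.1 [-121.   -0.   54.] [-0.046  0.004  0.527]
0 [-119.   -0.   54.] [-0.037  0.004  0.531]
```

View pics/s7.png

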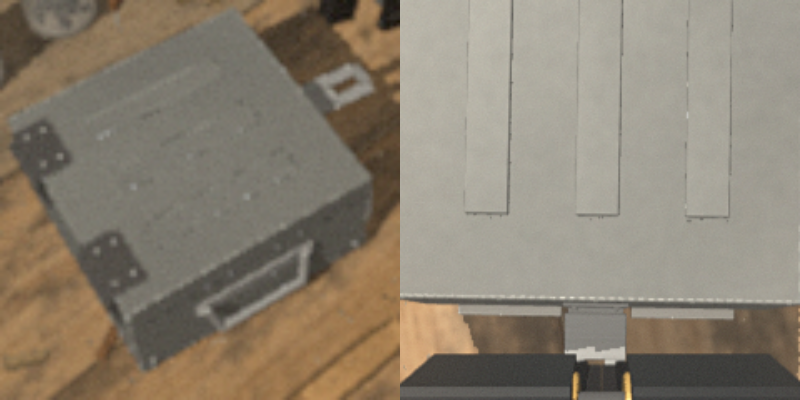

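{"fn": "apply_moves", "kwargs": {
  "moves": [
    [-0.07,0,0.2,0,0,0,0],
    [-0.075,0,0.33,0,0,0,0],
    [-0.085,0,0.375,0,0,0,0],
    [-0.09,0,0.395,0,0,0,0],
    [-0.095,0,0.41,0,0,0,0],
    [-0.1,0,0.425,0,0,0,0],
    [-0.1,0,0.44,0,0,0,0],
    [-0.1,0,0.455,0,0,0,0],
    [-0.095,0,0.47,0,0,0,0],
    [-0.09,0,0.485,0,0,0,0],
    [-0.08,0,0.5,0,0,0,0],
    [-0.07,0,0.51,0,0,0,0],
    [-0.06,0,0.52,0,0,0,0]
  ]
}}

```text
time_s: 15.55
tool_pos: [0.4814, 0.1624, 0.0542]
tool_rot: [179.7, -15.1, 81.2]
force: [0.7, -1.7, 1.2]
grip_width: -0.0
grasp_force: 0.8
```

```bash
python3 st.py
```

```text
15.55 [  2.    7.4 -14.3 119.  -16.1  49.3 -10.8] [-125.8   -0.    54.2] [179.73978514 -15.05138402  81.24784587] [ 0.71402102 -1.72516203  1.18820778]
[[ 0.965  0.022  0.26 ]
 [ 0.022 -1.     0.004]
 [ 0.26   0.002 -0.966]]
```

{"fn": "apply_moves", "kwargs": {
  "moves": [
    [0.01,0,0.003,0,0,0,0],
    [0.02,0,0.005,0,0,0,0],
    [0.03,0,0.007,0,0,0,0],
    [0.03,0,0.007,0,0,0,0]
  ]
}}

```text
time_s: 15.95
tool_pos: [0.4815, 0.1674, 0.054]
tool_rot: [179.8, -15.0, 81.2]
force: [-0.3, -4.3, -0.9]
grip_width: 0.0005
grasp_force: 2.3
```

{"fn": "apply_moves", "kwargs": {
  "moves": [
    [0.01,0,0.003,0,0,0,0],
    [0.015,0,0.004,0,0,0,0],
    [0.015,0,0.004,0,0,0,0]
  ]
}}

```text
time_s: 16.25
tool_pos: [0.4817, 0.1679, 0.0538]
tool_rot: [179.9, -14.8, 81.2]
force: [-2.7, -11.3, 3.7]
grip_width: 0.0003
grasp_force: 5.9
```

```bash
python3 st.py
```

```text
16.25 [  1.4   7.7 -14.5 118.7 -15.6  49.3 -12. ] [-120.3    0.7   53.8] [179.8775808  -14.78582774  81.15733672] [ -2.68543542 -11.3169483    3.6877539 ]
[[ 0.967  0.021  0.255]
 [ 0.021 -1.     0.002]
 [ 0.255  0.003 -0.967]]
```

{"fn": "apply_moves", "kwargs": {
  "moves": [
    [0.015,0,0.004,0,0,0,0],
    [0.02,0,0.005,0,0,0,0],
    [0.02,0,0.005,0,0,0,0]
  ]
}}

```text
time_s: 16.55
tool_pos: [0.4818, 0.1683, 0.0535]
tool_rot: [180.0, -14.5, 81.1]
force: [-7.0, -21.3, 9.5]
grip_width: 0.0006
grasp_force: 10.8
```

{"fn": "apply_moves", "kwargs": {
  "moves": [
    [-0.1,0,-0.026,0,0,0,0],
    [-0.25,0,-0.067,0,0,0,0],
    [-0.35,0,-0.3,0,0,0,0],
    [-0.45,0,-0.55,0,0,0,0],
    [-0.6,0,-0.7,0,0.2,0,0],
    [-0.6,0,-0.7,0,0.2,0,0],
    [-0.6,0,-0.7,0,0.2,0,0]
  ]
}}

```text
time_s: 17.25
tool_pos: [0.46, 0.0207, 0.1589]
tool_rot: [179.7, -32.4, 80.8]
force: [-0.4, -0.6, -0.2]
grip_width: 0.0002
grasp_force: 0.0
```

```bash
python3 st.py; python3 - <<'E'
from h import *
b=viewer.read_camera("wrist")[...,::-1]
c=viewer.get_calibration("wrist")
u=proj(c,world(Q,[-121,0,36]))[0];print(u, proj(c,world(Q,hasp(0,0,58,2))))
x=int(min(max(u[0]-80,0),352));y=int(min(max(u[1]-60,0),264))
cv2.imwrite("pics/w8.png",cv2.resize(b[y:y+120,x:x+160],(800,600),interpolation=cv2.INTER_CUBIC))
E
```

```text
17.25 [ 18.2   1.2   0.7 117.6 -34.1  70.6  24. ] [-269.    -3.8  158.9] [179.6563661  -32.40978433  80.82156175] [-0.41109503 -0.57494643 -0.19659686]
[[ 0.844  0.013  0.536]
 [ 0.013 -1.     0.005]
 [ 0.536  0.002 -0.844]]
[259.02398878 130.28673929] [[259.20558884 129.87231791]]
```

View pics/w8.png

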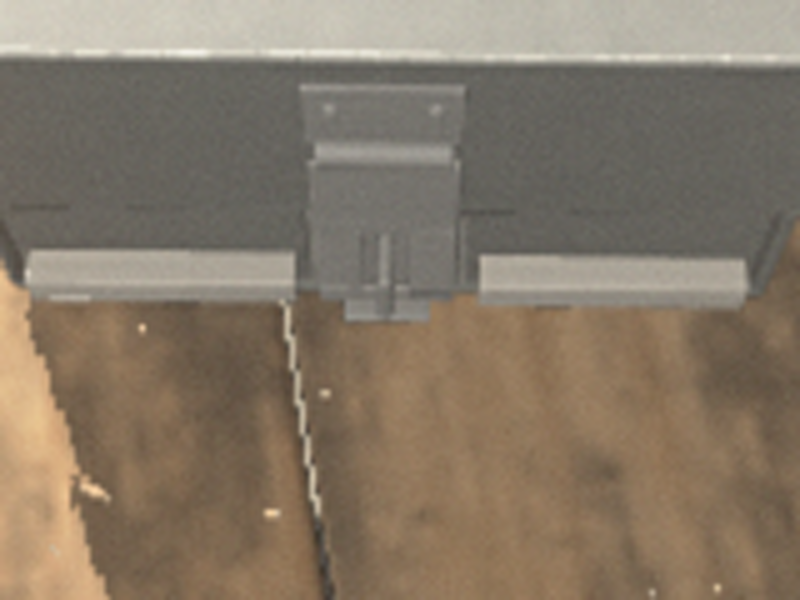

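The picture shows the hasp hanging flat with the staple through its slot at about (388,265), the lid edge straight and level, and both drawer pulls flush.

```bash
python3 -c "
from h import *
print(env.sign_off())"
```

```text
the job is handed in; nothing more can be done
None
```

The tool chest is shut and handed in at about 17 s: both drawers home, lid fully down, and the hasp flat with the staple through its slot in the last close-up; I haven't seen the judge's result.

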